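# Clear a jammed power module from the feed chute and pack it for rework

### The arm

A 6-joint arm with a two-finger parallel gripper is mounted at the origin on the work surface. World frame = base frame: x ahead of the robot, y to its left, z up, the work surface at z = 0. Lengths are in m, angles in rad, forces in N, time in s.
With the tool pointing down it reaches from about 0.35 to 0.775 m from the base axis. Payload 7.3 kg.
Tool frame: the origin (TCP) lies on the centre line of the jaws, within the pads' length; the fingertips stand 25 mm ahead of it and the grasp point (between the pads) lies 6 mm ahead of it; z points along the fingers, y is the line along which they close (so a half turn about z gives the same grasp; the last joint's range is limited). The gripper opens to 92 mm and grips with 3 to 60 N. Pads are 19 mm wide; open, the fingers measure 130 mm over their backs; the gripper's body (75 mm by 190 mm) begins 47 mm behind the grasp point.
Start: joints at [1.06, 0.342, 1.524, -0, 1.275, -0.146], TCP at [0.187, 0.49, 0.252] pointing down, gripper open.
Joint ranges: [-2.53, 2.53], [-0.77, 2.02], [0.04, 2.7], [-1, 4.14], [0.28, 2.66], [-3.11, 3.11]. Speed limits (rad/s): [2.57, 2.57, 3.14, 3.14, 3.14, 3.14].

### API

Orientations are given as [roll, pitch, yaw] about the fixed x, y, z axes, in that order (R = Rz(yaw) Ry(pitch) Rx(roll)).
In Python, from cell import status, read_camera, camera_info, ticket, models gives the robot as it stands.
- The arm moves only by the tool send_rows, never from a script. Its argument "plan" is a list of rows, each an object with "offset": the shift along the tool's x, y, z in mm, a list of three; "yaw": the turn about the tool's z in rad. In form: [{"offset": [dx, dy, dz], "yaw": yaw}, ...]. A call has 1 to 20 rows; each row shifts and turns the commanded pose from where the row before left it, along the tool's axes as they then stand; what a row does not reach is not made up. A row lasts 1/10 s, in which the tool goes at most 50 mm and 8.59 degrees, less where a joint would pass 70% of its speed; a pose out of reach is approached as far as the arm can. A call is refused whole if a number of a shift passes 50 or a number of a turn 0.15, either way. A call with a gripper value outside its range is refused whole. "hand" is the closure, from 0 (fully open) to 1 (shut), set as the call begins (left out, the last holds). The fingers move at their own pace and stop on an object; "squeeze" is the grip in N (left out, the last holds). Time passes only in rows, so rows that do not move let the fingers close. It gives the time, the measured TCP pose, the force, the opening and the grip force at its end, in the units of the state.
- status.observe(): the state, without advancing time (a new reading comes with each control period).
- read_camera(name): name is "scene" or "top" or "wrist"; returns the picture (384x512x3 uint8, red, green, blue); there is no depth.
- camera_info(name): a dict with "vfov" (degrees; the focal length in pixels is half the picture's height over the tangent of half this angle, whatever the lens; pixels are square), "cx", "cy" (the principal point, pixels), "distortion" ([k1, k2, p1, p2, k3] as OpenCV has them; the pictures are not rectified), "origin" and "attitude" of the camera in the world. Camera axes: x right, y down, z forward; pixel columns grow to the right and rows downward; lengths in m; the calibration is good to about 2 mm. A picture is of the moment at which its call begins: read the wrist's pose just before it. camera_info takes no time and is no camera call; for the wrist camera it gives the pose at the moment of the call.
- ticket.hand_in(): hands the job in; it is judged then, once.
Trained networks look in the newest picture that a camera, given by its name, has taken for a name from the list of things; names that differ only in an ending like _2 or _b are one class to them, and where a whole thing is asked for, a point or a joint stands for the part that bears it (a point fixed in the world has none). Each returns a list of dicts, best first, with "conf" (0 to 1); they miss things now and then, are a little off and sometimes report something else, mostly with a low value. They report only what shows in the picture. A call takes as long as a camera call. They do not tell look-alikes from the thing itself.
- models.regions_of(camera, label): "mask" (384x512 bool, what is visible of it) and "extent" ([left, top, right, bottom] in pixels, round what is visible of it).
The state is a dict: "time": time; "qpos": joint angles; "qvel": joint speeds; "joint_efforts": joint torques, N m; "tool_pos": TCP position; "tool_rot": TCP orientation; "contact_force": force on the tool from outside, world axes, zero at the start; "torque": the same for the moment, N m; "opening": finger opening in m; "grip_force": force on a finger pad.
Only numpy, scipy, OpenCV 4.12 (cv2) and the standard library are available. Lean on these libraries where they do the work, as an engineer would, in place of code of your own. Each camera call takes 0.05 s, during which the arm holds its last target. There are 200 camera calls.

### The job

A white power module is jammed under the yellow keeper lips at the bottom of the sloping feed chute: push it back up the chute until it is clear of the lips, then lift it out. Set it down (do not drop it) flat on the floor of the blue return tray, heavy part first, and then lay the light black cover flat on top of it, centred and lined up lengthwise with it. Leave the other things on the bench where they are.

Things in the scene. Friction and masses are not known exactly. Their poses are not given: they have to be found in the camera images.
- chute: fixed blue feed chute on legs, sloping 25 degrees, low end towards the robot. Origin on the bed's sliding surface, on its centre line; x up the slope along the bed, y across, z square out of the bed. Bed x -106 to +156, 44 mm wide, 6 thick; no sides at x -30 to +83 (the module overhangs 3 mm each side, fingers can reach past the bed), then low rails (y +-26.5, up to z 12). Legs under x -60 and +110
- end_stop (a point): upper edge of the chute's dark end stop, at chute (-100, 0, 5) mm, axes as the chute: a 6 mm thick bar, only 5 mm proud of the bed, so the module's low end face can be pushed above it
- lips_end (a point): middle of the upper end of the throat, at chute (-30, 0, 34.5) mm, axes as the chute. Throat x -106 to -30: grey cheeks, y 26.25 to 34.25 either side. Yellow keeper lips on them, x -100 to -30, z 30.5 to 34.5, leave a slot 40.5 mm wide (y +-20.25) open above for a closed gripper to travel in. Once pushed to above the throat, the module stays where it is left on the slope
- shoe (a joint): orange spring shoe in the left cheek, chute x -50 to -30, z 6 to 22 mm: pinches the module's side with about 3 N; 0 m flush with the cheek, springs up to 0.004 m into the channel when the module has passed, and then bars its way back
- module_center (a point): centre of the jammed module: white block on a green base, yellow square on top, 80 (x) by 50 (y) by 28 (z) mm, 0.2 to 0.4 kg; its own axes, z out of its top. Starts lying on the bed in the throat, x along the chute's x, low end 2 to 14 mm above the stop; the lips hold it down until its low end is above chute x -30 mm (centre above +10). Pushing takes up to about 12 N
- cover_center (a point): centre of the light black cover: loose flat block with grey vent stripes on top, 72 (x) by 44 (y) by 20 (z) mm, about 40 g; lies on the bench between chute and tray; z up
- tray: fixed blue open return tray; origin at the centre of its underside, z up; outside 180 (x) by 150 (y) by 45 mm high, walls and floor 5 mm thick (a 4 mm rim outside at the top)
- flask: bystander: white bottle with blue cap, 54 mm diameter, 130 mm high, upright; origin at the centre of its underside
- driver: bystander: red-handled screwdriver lying on the bench; origin under it, near its middle
- fixture: fixed bystander: two-level aluminium test fixture with a green circuit board, 200 by 140 mm, 90 mm high; origin at the centre of its underside
There are look-alikes about, which are no part of the job. Leave any purple or turquoise look-alike of the part that bears module_center alone. Of the things that look like the part that bears cover_center, the smaller one is meant.

How it is judged:
On the way, in this order (a step that is already met when the one before it is completed fails the run):
1. the module has been pushed back up the chute, clear of the keeper lips, still lying on the bed (x of module_center in the frame of chute above 0.006 m and z of module_center in the frame of chute between 0.008 and 0.024 m), for 0.05 s.
2. the module lies flat on the tray floor, let go, with no cover on it yet (z of module_center in the frame of tray below 0.023 m and horizontal distance between module_center and tray below 0.07 m and angle between module_center's own z axis and vertical below 0.1 rad and contact force between the fingers and module below 0.2 N and contact force between cover and module below 0.02 N), for 0.2 s.
At the end, for the whole second after the job is handed in: The module lies flat (within 6 degrees), right way up, on the tray floor; the cover lies flat (within 7 degrees), right way up, on the module, its centre within 20 mm of the module's, its length within 15 degrees of the module's; both at rest (z of module_center in the frame of tray below 0.023 m and horizontal distance between module_center and tray below 0.07 m and angle between module_center's own z axis and vertical below 0.1 rad and z of cover_center in the frame of module_center between 0.019 and 0.029 m and horizontal distance between cover_center and module_center below 0.02 m and angle between cover_center's own z axis and vertical below 0.12 rad and angle between the x axis of cover_center and the x axis of module_center, either way round below 0.26 rad and linear speed of each of module, cover below 0.02 m/s); the robot touches nothing.
It fails at once if the module is dropped or thrown (faster than 0.5 m/s with the fingers off it, a fall of about 13 mm) (linear speed of module above 0.5 m/s and contact force between the fingers and module below 0.1 N).
It fails at once if the flask is moved more than 30 mm or tipped (distance of flask from where it was at the start of the episode above 0.03 m or angle between flask's own z axis and vertical above 0.4 rad).
It fails at once if the screwdriver is moved more than 30 mm (distance of driver from where it was at the start of the episode above 0.03 m).
It fails at once if the test fixture is struck (over 20 N) (contact force between anything else and fixture above 20 N).
It also fails if it takes over 69 s, if anything falls off the work surface, if the arm or the gripper's body presses on something with over 40 N, if the wrist force passes 120 N, or if a joint passes its speed limit or range.

## Working session

There is one attempt and no reset: what is moved stays moved. The work goes in short steps, Python scripts to look and compute and a tool call to move; the robot and the scene stay as the last step left them, time stands still between calls to the robot, and variables do not carry over. Pictures are saved under pics/ and viewed, at most 10 in all, crops included, and the job is handed in when it is done.

Besides the shell and the picture viewer there is one more tool, called after "Call:" as a command line: name --argument value ..., lists and objects as JSON in quotes. send_rows: Moves the arm, as the interface text tells. Its arguments: {"type":"object","properties":{"plan":{"type":"array"},"hand":{"type":"number"},"squeeze":{"type":"number"}},"required":["plan"]}

```bash
mkdir -p pics; ls
python3 - <<'E'
from cell import status, read_camera, camera_info, ticket, models
import cv2,numpy as np
s=status.observe(); print({k:np.round(v,3).tolist() for k,v in s.items()})
ims=[]
for c in ["scene","top"]:
    im=read_camera(c); cv2.imwrite(f"pics/{c}0.png",im[:,:,::-1]); ims.append(im)
    print(c,camera_info(c))
    for l in ["chute","module_center","cover_center","tray","flask","driver","fixture","shoe"]:
        print(l,[(round(r["conf"],2),r["extent"]) for r in models.regions_of(c,l)][:4])
print(camera_info("wrist"))
E
```

```text
pics
{'time': 0.0, 'qpos': [1.06, 0.343, 1.525, -0.0, 1.275, -0.146], 'qvel': [0.002, 0.001, -0.001, 0.002, 0.0, 0.0], 'joint_efforts': [0.001, -43.125, -24.423, 0.072, 0.056, -0.0], 'tool_pos': [0.187, 0.49, 0.251], 'tool_rot': [-3.14, -0.0, 2.777], 'contact_force': [0.287, 0.298, -0.586], 'torque': [-0.004, -0.015, 0.006], 'grip_force': 0.0, 'opening': 0.092}
scene {'vfov': 43.245385342541766, 'cx': 261.29338161047025, 'cy': 194.83845014028336, 'distortion': array([-0.1293043,  0.       ,  0.       ,  0.       ,  0.       ]), 'origin': array([ 1.26160718, -0.60590567,  1.18850508]), 'attitude': array([-2.41928832, -0.01106446,  0.77788319])}
chute [(0.77, [261.4, 145.3, 318.1, 220.1]), (0.68, [241.7, 268.3, 309.9, 301.7])]
module_center [(0.63, [206.2, 169.5, 228.8, 193.8]), (0.6, [222.6, 148.1, 252.6, 165.8]), (0.55, [272.0, 146.9, 289.5, 168.5])]
cover_center [(0.9, [233.0, 220.7, 272.2, 258.7]), (0.76, [213.7, 200.8, 239.4, 228.8])]
tray [(0.89, [132.3, 229.0, 220.5, 309.3])]
flask [(0.61, [290.5, 223.8, 311.0, 256.8])]
driver [(0.69, [241.0, 273.8, 301.3, 302.3]), (0.4, [259.2,
[... 521 characters left out ...]
 278.3, 276.8]), (0.89, [189.6, 196.0, 216.0, 231.3]), (0.83, [202.1, 263.2, 236.6, 279.1])]
cover_center [(0.89, [276.8, 195.6, 298.7, 227.6]), (0.81, [275.1, 156.5, 314.2, 182.8])]
tray [(0.94, [338.3, 155.9, 406.9, 234.4])]
flask [(0.84, [255.4, 113.5, 274.0, 141.6])]
driver [(0.6, [283.7, 105.4, 342.6, 135.7])]
fixture [(0.72, [339.2, 159.8, 408.2, 229.8]), (0.56, [91.3, 158.3, 147.7, 231.8])]
shoe []
{'vfov': 58.4263529442062, 'cx': 261.6881414947914, 'cy': 184.7469848094829, 'distortion': array([-0.08612431,  0.        ,  0.        ,  0.        ,  0.        ]), 'origin': array([0.12625065, 0.5141312 , 0.38596056]), 'attitude': array([ 2.89402403e+00, -9.00737928e-05,  1.20668884e+00])}
```

Run:
```python
import cv2,numpy as np
t=cv2.imread("pics/top0.png")[95:295,80:420]; s=cv2.imread("pics/scene0.png")
cv2.imwrite("pics/topc.png",cv2.resize(t,(790,465),interpolation=cv2.INTER_CUBIC))
c=s[110:320,125:385]; cv2.imwrite("pics/scenec.png",cv2.resize(c,(742,600),interpolation=cv2.INTER_CUBIC))
```

```text
(no output)
```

View pics/topc.png

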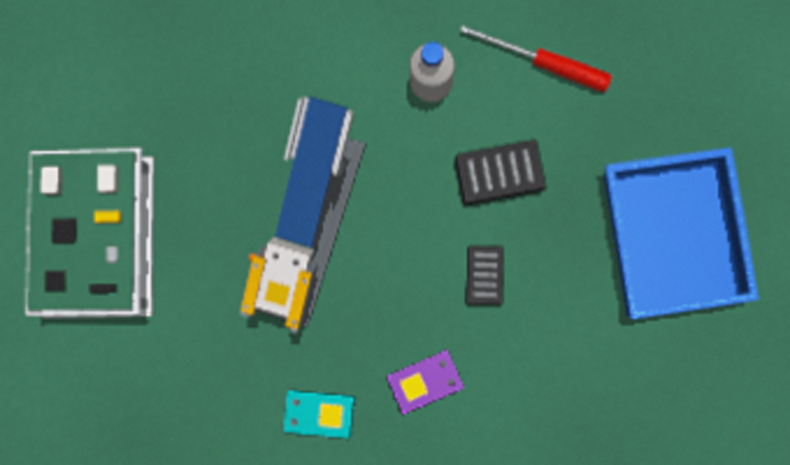

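View pics/scenec.png

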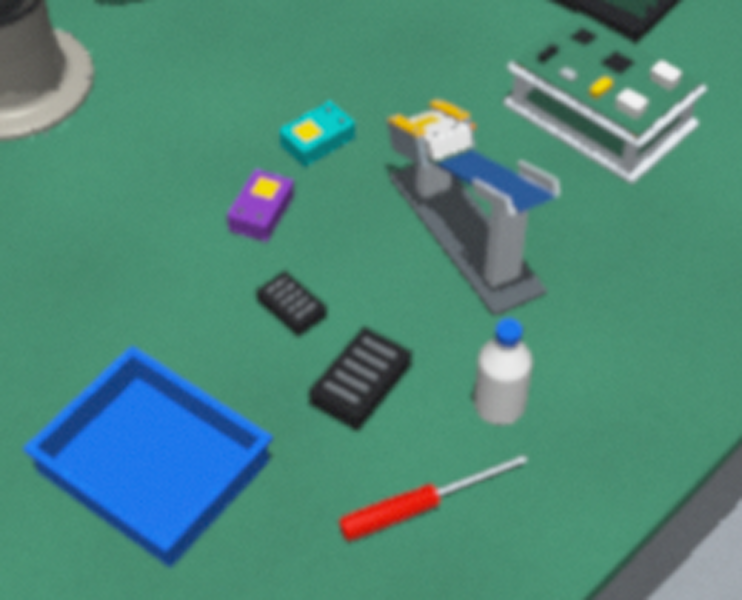

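Seen: three module look-alikes in the top view. They are white, in the throat at about (200,215) full px; purple at (263,261); and turquoise at (217,272). The white one with yellow lips round it is the module. There are two black covers, large at (295,170) and small at (287,212), and the small one is meant. The fits below check this.

```bash
cat > h.py <<'E'
import numpy as np, cv2
from scipy.spatial.transform import Rotation as R
from scipy.optimize import least_squares
def K(ci):
    f=192/np.tan(np.radians(ci["vfov"]/2)); return np.array([[f,0,ci["cx"]],[0,f,ci["cy"]],[0,0,1]])
def cam(ci):
    return R.from_euler("xyz",ci["attitude"]).as_matrix(), np.array(ci["origin"])
def proj(ci,P):
    M,o=cam(ci); p=(np.atleast_2d(P)-o)@M
    return cv2.projectPoints(p.reshape(-1,1,3),np.zeros(3),np.zeros(3),K(ci),np.array(ci["distortion"]))[0].reshape(-1,2)
def unproj(ci,uv,z):
    M,o=cam(ci); n=cv2.undistortPoints(np.array(uv,float).reshape(-1,1,2),K(ci),np.array(ci["distortion"])).reshape(-1,2)
    d=np.c_[n,np.ones(len(n))]@M.T; return o+d*((z-o[2])/d[:,2])[:,None]
def chute(p,P): # p=x,y,z,yaw ; slope rises along +x
    return np.array(p[:3])+R.from_euler("ZY",[p[3],-np.radians(25)]).apply(np.atleast_2d(P)/1000)
def fitchute(obs,p0,fix=None):
    f=lambda p: np.concatenate([(proj(ci,chute(p,P))-uv).ravel() for ci,P,uv in obs])
    r=least_squares(f,p0,loss="soft_l1",x_scale=[.01,.01,.01,.05]); return r.x,f(r.x).reshape(-1,2)
def rect(ci,mask,z):
    c=max(cv2.findContours(mask.astype(np.uint8),cv2.RETR_EXTERNAL,cv2.CHAIN_APPROX_NONE)[0],key=cv2.contourArea).reshape(-1,2)
    X=unproj(ci,c,z)[:,:2]*1000; return cv2.minAreaRect(X.astype(np.float32))
E
python3 - <<'E'
from h import *
from cell import camera_info,models
ct,cs=camera_info("top"),camera_info("scene")
T=lambda a: np.array(a)/np.array([790/340,465/200])+[80,95]
S=lambda a: np.array(a)/np.array([742/260,600/210])+[125,110]
Pt=np.array([[156,26.5,12],[83,26.5,12],[156,-26.5,12],[83,-26.5,12],[-30,34.2,34.5],[-100,34.2,34.5],[-30,-34.2,34.5],[-100,-34.2,34.5]])
ut=T([[303,97],[288,158],[350,110],[335,170],[250,253],[243,316],[311,268],[293,330]])
Ps=np.array([[156,26.5,12],[83,26.5,12],[156,-26.5,12],[83,-26.5,12]])
us=S([[558,192],[523,165],[513,210],[476,184]])
p,r=fitchute([(ct,Pt,ut),(cs,Ps,us)],[.45,.15,.12,0])
print(p.round(4)); print(r.round(1).tolist())
for c in models.regions_of("top","cover_center"): print(rect(ct,c["mask"],.02))
for c in models.regions_of("top","tray"): print("tray",rect(ct,c["mask"],.045))
E
```

```text
[ 0.5739  0.2253  0.0975 -0.2959]
[[0.1, -0.4], [-0.1, -0.1], [-0.5, -0.0], [-1.1, 0.7], [1.5, 0.0], [-1.1, -3.6], [-0.2, 1.4], [1.4, -1.9], [-0.5, -1.0], [-1.2, 1.4], [-0.2, -1.1], [0.3, 0.7]]
((530.9957885742188, 2.646944046020508), (42.483551025390625, 71.22994995117188), 89.86385345458984)
((657.3429565429688, -16.76659393310547), (65.39537811279297, 103.65569305419922), 10.543155670166016)
tray ((581.2063598632812, -232.2349853515625), (189.6634063720703, 165.8965301513672), 8.54414176940918)
```

Fit: small cover measures 71×42 mm (the other 104×65), so the small one is the target. Chute pose is consistent. Moving over the throat for a close look.

Call:
send_rows --plan '[{"offset": [-28.5,-8.2,0],"yaw": 0},{"offset": [-28.5,-8.2,0],"yaw": 0},{"offset": [-28.5,-8.2,0],"yaw": 0},{"offset": [-28.5,-8.2,0],"yaw": 0},{"offset": [-28.5,-8.2,0],"yaw": 0},{"offset": [-28.5,-8.2,0],"yaw": 0},{"offset": [-28.5,-8.2,0],"yaw": 0},{"offset": [-28.5,-8.2,0],"yaw": 0},{"offset": [-28.5,-8.2,0],"yaw": 0},{"offset": [-28.5,-8.2,0],"yaw": 0},{"offset": [-28.5,-8.2,0],"yaw": 0},{"offset": [-28.5,-8.2,0],"yaw": 0},{"offset": [-28.5,-8.2,0],"yaw": 0},{"offset": [-28.5,-8.2,0],"yaw": -0.07},{"offset": [0,0,0],"yaw": 0},{"offset": [0,0,0],"yaw": 0}]'

```text
time: 2.6
tool_pos: [0.5191, 0.2406, 0.2514]
tool_rot: [-3.142, -0.001, 2.845]
contact_force: [-0.7, 0.3, -1.0]
opening: 0.0914
grip_force: 0.0
```

Run:
```python
from h import *
from cell import *
import json
s=status.observe(); print(s["time"],np.round(s["tool_pos"],4),np.round(s["tool_rot"],3))
ci=camera_info("wrist"); im=read_camera("wrist")
json.dump({k:(v.tolist() if hasattr(v,"tolist") else v) for k,v in ci.items()},open("w1.json","w"))
cv2.imwrite("pics/w1.png",im[:,:,::-1]); cv2.imwrite("pics/w1b.png",cv2.resize(im[:,:,::-1],(800,600),interpolation=cv2.INTER_CUBIC))
```

```text
2.6 [0.5191 0.2406 0.2514] [-3.142e+00 -1.000e-03  2.845e+00]
```

View pics/w1b.png

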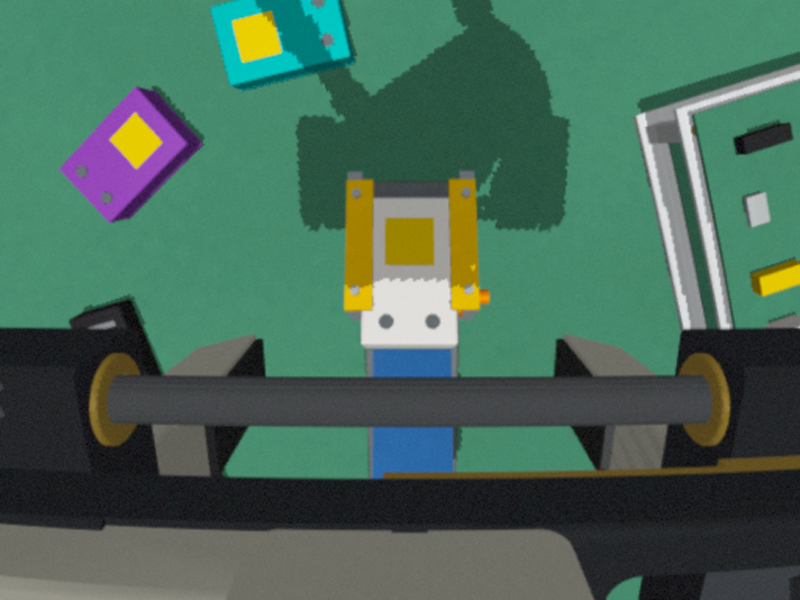

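The wrist view shows the lip corners at roughly (344–374,180–310) and (452–480,180–309), with the shoe (orange) at (484,297). The module's upper edge is at row 346, columns 360–457, and its low edge is at row ~197. Fitting chute and module from these.

Run:
```python
from h import *
import json
ci=json.load(open("w1.json")); s=512/800
P=np.array([[-100,34.25,34.5],[-30,34.25,34.5],[-30,20.25,34.5],[-100,-34.25,34.5],[-30,-34.25,34.5],[-100,20.25,34.5],[-100,-20.25,34.5],[-30,-20.25,34.5]],float)
uv=np.array([[476,180],[480,309],[452,309],[348,180],[344,310],[451,181],[374,181],[373,310]])*s
from cell import camera_info
ct,cs=camera_info("top"),camera_info("scene")
T=lambda a: np.array(a)/np.array([790/340,465/200])+[80,95]
S=lambda a: np.array(a)/np.array([742/260,600/210])+[125,110]
Pt=np.array([[156,26.5,12],[83,26.5,12],[156,-26.5,12],[83,-26.5,12]])
ut=T([[303,97],[288,158],[350,110],[335,170]])
us=S([[558,192],[523,165],[513,210],[476,184]])
for o in ([(ci,P,uv)],[(ci,P,uv),(ct,Pt,ut),(cs,Pt,us)]):
    p,r=fitchute(o,[.574,.225,.0975,-.296]); print(p.round(4),r.round(1).tolist())
for x in range(-62,-44,4):
    q=proj(ci,chute(p,np.array([[x+40,25,28],[x+40,-25,28],[x-40,0,28],[x-40,0,4],[-100,0,5]])))/s
    print(x,q.round(0).tolist())
q=chute(p,[[-100,0,5],[-30,0,34.5]]); print(q.round(4))
```

```text
[ 0.5708  0.2271  0.1052 -0.2945] [[0.0, 0.1], [-0.2, 0.4], [0.2, 0.4], [0.1, 0.2], [0.7, -0.1], [-0.7, -0.5], [0.1, -0.5], [-0.2, -0.1]]
[ 0.5715  0.2266  0.1015 -0.2989] [[-0.4, 1.1], [-1.0, 0.3], [-0.4, 0.2], [0.7, 0.9], [1.1, -0.6], [-0.9, 0.4], [0.6, 0.2], [-0.1, -0.5], [-0.5, 0.2], [-0.7, 0.5], [-1.0, 0.6], [-1.6, 1.4], [-0.8, -2.6], [-1.4, -0.1], [-0.5, -2.7], [-0.0, -0.9]]
-62 [[460.0, 326.0], [364.0, 326.0], [412.0, 183.0], [412.0, 198.0], [412.0, 200.0]]
-58 [[460.0, 334.0], [364.0, 334.0], [412.0, 189.0], [412.0, 204.0], [412.0, 200.0]]
-54 [[460.0, 342.0], [364.0, 341.0], [412.0, 196.0], [412.0, 211.0], [412.0, 200.0]]
-50 [[460.0, 349.0], [364.0, 349.0], [412.0, 203.0], [412.0, 217.0], [412.0, 200.0]]
-46 [[460.0, 357.0], [364.0, 357.0], [412.0, 210.0], [412.0, 223.0], [412.0, 200.0]]
[[0.4829 0.2539 0.0638]
 [0.5316 0.2389 0.1201]]
```

Call:
send_rows --plan '[{"offset": [19,0.5,0],"yaw": 0},{"offset": [19,0.5,0],"yaw": 0},{"offset": [19,0.5,0],"yaw": 0},{"offset": [19,0.5,0],"yaw": 0},{"offset": [0,0,0],"yaw": 0.1426},{"offset": [0,0,0],"yaw": 0.1426},{"offset": [0,0,0],"yaw": 0.1426},{"offset": [0,0,0],"yaw": 0.1426},{"offset": [0,0,0],"yaw": 0.1426},{"offset": [0,0,0],"yaw": 0.1426},{"offset": [0,0,0],"yaw": 0.1426},{"offset": [0,0,0],"yaw": 0.1426},{"offset": [0,0,0],"yaw": 0.1426},{"offset": [0,0,0],"yaw": 0.1426},{"offset": [0,0,0],"yaw": 0.1426},{"offset": [0,0,0],"yaw": 0},{"offset": [0,0,0],"yaw": 0}]' --hand 1 --squeeze 10

```text
time: 4.35
tool_pos: [0.4462, 0.2654, 0.2519]
tool_rot: [3.142, -0.0, 1.283]
contact_force: [0.3, -0.9, 0.8]
opening: 0.0008
grip_force: 0.0
```

Call:
send_rows --plan '[{"offset": [0,0,25],"yaw": 0.007},{"offset": [0,0,25],"yaw": 0},{"offset": [0,0,25],"yaw": 0},{"offset": [0,0,25],"yaw": 0},{"offset": [0,0,25],"yaw": 0},{"offset": [0,0,23],"yaw": 0},{"offset": [0,0,0],"yaw": 0},{"offset": [0,0,0],"yaw": 0}]'

```text
time: 5.15
tool_pos: [0.4469, 0.2651, 0.1041]
tool_rot: [-3.141, 0.0, 1.273]
contact_force: [-0.1, 0.4, 0.7]
opening: 0.0005
grip_force: 0.0
```

Run:
```python
from h import *
from cell import *
a=read_camera("wrist"); b=read_camera("scene")
b=cv2.resize(b[130:230,215:330],(690,600),interpolation=cv2.INTER_CUBIC)[:,:,::-1]
a=a[:,:,::-1]; cv2.imwrite("pics/w2.png",np.hstack([cv2.resize(a,(460,345)),b[100:445,100:440]]))
```

```text
(no output)
```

View pics/w2.png

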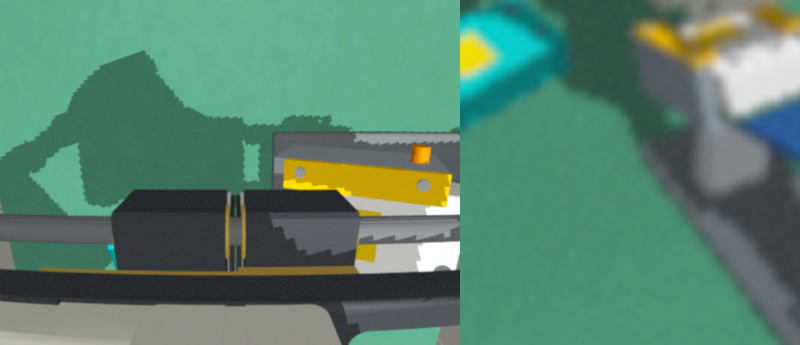

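The fingers are closed, centred on the slot, and just short of the throat (wrist view: lip at (285–450,160–200), finger block left of it). Approaching horizontally until contact.

Call:
send_rows --plan '[{"offset": [0,4,0],"yaw": 0},{"offset": [0,4,0],"yaw": 0},{"offset": [0,3,0],"yaw": 0},{"offset": [0,2,0],"yaw": 0},{"offset": [0,2,0],"yaw": 0},{"offset": [0,0,0],"yaw": 0}]'

```text
time: 5.85
tool_pos: [0.4615, 0.2603, 0.1037]
tool_rot: [3.142, -0.0, 1.271]
contact_force: [-0.3, 0.8, 0.5]
opening: 0.0004
grip_force: 0.0
```

Call:
send_rows --plan '[{"offset": [0,2,0],"yaw": 0},{"offset": [0,1.5,0],"yaw": 0},{"offset": [0,1.5,0],"yaw": 0},{"offset": [0,0,0],"yaw": 0}]'

```text
time: 6.25
tool_pos: [0.4632, 0.2597, 0.1035]
tool_rot: [-3.136, 0.001, 1.271]
contact_force: [-10.4, 4.4, 6.2]
opening: 0.0001
grip_force: 6.2
```

Call:
send_rows --plan '[{"offset": [0,2.7,-1.3],"yaw": 0},{"offset": [0,2.7,-1.3],"yaw": 0},{"offset": [0,2.7,-1.3],"yaw": 0},{"offset": [0,2.7,-1.3],"yaw": 0}]'

```text
time: 6.65
tool_pos: [0.4722, 0.2566, 0.108]
tool_rot: [-3.133, 0.003, 1.272]
contact_force: [-12.8, 4.7, 4.1]
opening: 0.0004
grip_force: 6.2
```

Call:
send_rows --plan '[{"offset": [0,4.5,-2.1],"yaw": 0},{"offset": [0,4.5,-2.1],"yaw": 0},{"offset": [0,4.5,-2.1],"yaw": 0},{"offset": [0,4.5,-2.1],"yaw": 0},{"offset": [0,4.5,-2.1],"yaw": 0},{"offset": [0,4.5,-2.1],"yaw": 0}]'

```text
time: 7.25
tool_pos: [0.4981, 0.2488, 0.1206]
tool_rot: [-3.133, 0.002, 1.272]
contact_force: [-13.3, 6.5, 4.1]
opening: 0.0006
grip_force: 6.3
```

Call:
send_rows --plan '[{"offset": [0,4.5,-2.1],"yaw": 0},{"offset": [0,4.5,-2.1],"yaw": 0},{"offset": [0,4.5,-2.1],"yaw": 0},{"offset": [0,4.5,-2.1],"yaw": 0},{"offset": [0,4.5,-2.1],"yaw": 0},{"offset": [0,4.5,-2.1],"yaw": 0},{"offset": [0,4,-1.8],"yaw": 0},{"offset": [0,2,-0.9],"yaw": 0},{"offset": [0,0,0],"yaw": 0},{"offset": [0,0,0],"yaw": 0}]'

```text
time: 8.25
tool_pos: [0.5312, 0.2388, 0.1367]
tool_rot: [-3.136, 0.001, 1.272]
contact_force: [-9.6, 3.8, 5.4]
opening: 0.0004
grip_force: 5.5
```

Call:
send_rows --plan '[{"offset": [0,-7,0],"yaw": 0},{"offset": [0,-13,0],"yaw": 0},{"offset": [0,0,-30],"yaw": 0},{"offset": [0,0,-40],"yaw": 0},{"offset": [0,0,-40],"yaw": 0},{"offset": [0,20,-40],"yaw": 0},{"offset": [0,33,0],"yaw": -0.143},{"offset": [0,33,0],"yaw": -0.143},{"offset": [0,0,0],"yaw": -0.143},{"offset": [0,0,0],"yaw": -0.143},{"offset": [0,0,0],"yaw": -0.143},{"offset": [0,0,0],"yaw": -0.143},{"offset": [0,0,0],"yaw": -0.143},{"offset": [0,0,0],"yaw": -0.143},{"offset": [0,0,0],"yaw": -0.143},{"offset": [0,0,0],"yaw": -0.143},{"offset": [0,0,0],"yaw": -0.143},{"offset": [0,0,0],"yaw": 0},{"offset": [0,0,0],"yaw": 0}]' --hand 0

```text
time: 10.15
tool_pos: [0.5975, 0.2234, 0.2867]
tool_rot: [-3.142, -0.0, 2.84]
contact_force: [0.4, 0.1, 0.1]
opening: 0.092
grip_force: 0.0
```

Run:
```python
from h import *
from cell import *
import json
s=status.observe(); print(s["time"],np.round(s["tool_pos"],4),np.round(s["tool_rot"],3))
ci=camera_info("wrist"); im=read_camera("wrist")
json.dump({k:(v.tolist() if hasattr(v,"tolist") else v) for k,v in ci.items()},open("w3.json","w"))
cv2.imwrite("pics/w3b.png",cv2.resize(im[:,:,::-1],(800,600),interpolation=cv2.INTER_CUBIC))
```

```text
10.15 [0.5975 0.2234 0.2867] [-3.142 -0.     2.84 ]
```

View pics/w3b.png

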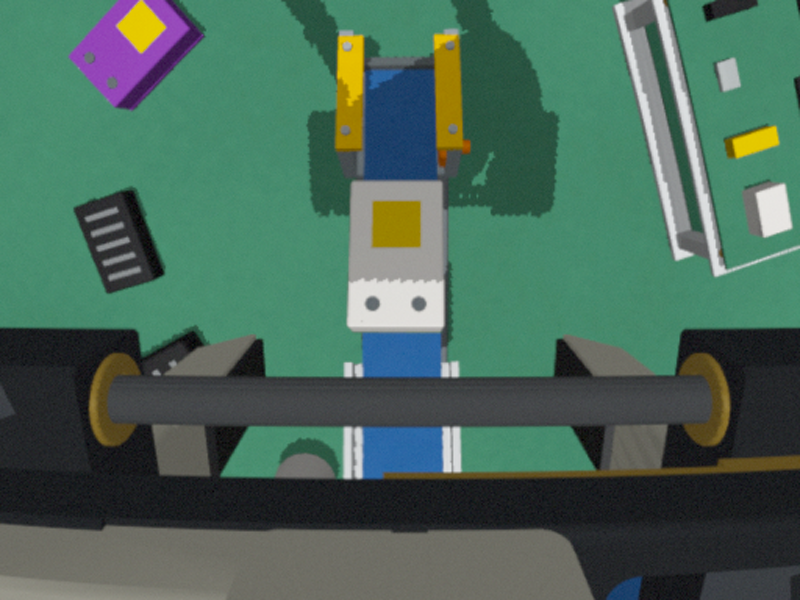

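Module lies clear on the bed, its top corners at (352,181), (445,181), (444,330), (347,327); the small cover shows at (118,240). Fitting the module.

Run:
```python
from h import *
import json
c1,c3=json.load(open("w1.json")),json.load(open("w3.json")); s=512/800
P=np.array([[-100,34.25,34.5],[-30,34.25,34.5],[-30,20.25,34.5],[-100,-34.25,34.5],[-30,-34.25,34.5],[-100,20.25,34.5],[-100,-20.25,34.5],[-30,-20.25,34.5]],float)
uv=np.array([[476,180],[480,309],[452,309],[348,180],[344,310],[451,181],[374,181],[373,310]])*s
P3=P[[0,1,3,4]]; uv3=np.array([[460,35],[462,150],[339,36],[335,150]])*s
p,r=fitchute([(c1,P,uv),(c3,P3,uv3)],[.574,.225,.0975,-.296]); print(p.round(4),r.round(1).tolist())
m=np.array([[445,181],[352,181],[444,330],[347,327]])*s
L=np.array([[-40,25],[-40,-25],[40,25],[40,-25]])
def f(q):
    c,n=np.cos(q[2]),np.sin(q[2]); X=L@np.array([[c,n],[-n,c]])+q[:2]
    return (proj(c3,chute(p,np.c_[X,np.full(4,28)]))-m).ravel()
q=least_squares(f,[25,0,0],x_scale=[1,1,.01]); print(q.x.round(3),q.fun.round(1)); x,y,a=q.x
print("centre",chute(p,[[x,y,14],[x,y,20]]).round(4),"yaw",p[3]+a/np.cos(0))
```

```text
[ 0.5707  0.2269  0.1057 -0.2967] [[0.0, 0.2], [-0.4, 0.7], [-0.0, 0.7], [-0.1, 0.2], [0.4, -0.0], [-0.7, -0.5], [0.0, -0.5], [-0.5, 0.0], [-0.3, 0.5], [0.7, -1.2], [0.4, 0.3], [0.6, -0.8]]
[ 2.6289e+01 -1.3860e+00 -1.9000e-02] [-0.3  0.6  0.3 -0.2  0.1 -0.7 -0.1  0.3]
centre [[0.5875 0.2203 0.1295]
 [0.585  0.221  0.135 ]] yaw -0.31603863083195
```

Call:
send_rows --plan '[{"offset": [8.6,-5.9,0],"yaw": 0.0144},{"offset": [0,0,20],"yaw": 0},{"offset": [0,0,25],"yaw": 0},{"offset": [0,0,25],"yaw": 0},{"offset": [0,0,25],"yaw": 0},{"offset": [0,0,25],"yaw": 0},{"offset": [0,0,15],"yaw": 0},{"offset": [0,0,7],"yaw": 0},{"offset": [0,0,0],"yaw": 0}]'

```text
time: 11.1
tool_pos: [0.5875, 0.22, 0.144]
tool_rot: [-3.141, -0.001, 2.828]
contact_force: [0.5, 1.2, 0.2]
opening: 0.0918
grip_force: 0.0
```

Call:
send_rows --plan '[{"offset": [0,0,0],"yaw": 0},{"offset": [0,0,0],"yaw": 0},{"offset": [0,0,0],"yaw": 0},{"offset": [0,0,0],"yaw": 0},{"offset": [0,0,0],"yaw": 0},{"offset": [0,0,0],"yaw": 0},{"offset": [0,0,0],"yaw": 0},{"offset": [0,0,0],"yaw": 0}]' --hand 1 --squeeze 20

```text
time: 11.9
tool_pos: [0.5878, 0.22, 0.145]
tool_rot: [-3.142, -0.0, 2.83]
contact_force: [-0.9, -1.1, 2.3]
opening: 0.0497
grip_force: 19.9
```

Call:
send_rows --plan '[{"offset": [0,0,-8],"yaw": 0},{"offset": [0,0,-16],"yaw": 0},{"offset": [0,0,-25],"yaw": 0},{"offset": [0,0,-25],"yaw": 0},{"offset": [0,0,-25],"yaw": 0},{"offset": [0,0,-16],"yaw": 0},{"offset": [0,0,-8],"yaw": 0},{"offset": [0,0,0],"yaw": 0}]'

```text
time: 12.7
tool_pos: [0.5882, 0.2202, 0.2688]
tool_rot: [3.141, 0.002, 2.83]
contact_force: [0.5, 0.2, -2.9]
opening: 0.0496
grip_force: 19.9
```

Call:
send_rows --plan '[{"offset": [-3.3,-10.9,0],"yaw": 0},{"offset": [-6.6,-21.8,0],"yaw": 0},{"offset": [-6.6,-21.8,0],"yaw": 0},{"offset": [-6.6,-21.8,0],"yaw": 0},{"offset": [-6.6,-21.8,0],"yaw": 0},{"offset": [-6.6,-21.8,0],"yaw": 0},{"offset": [-6.6,-21.8,0],"yaw": 0},{"offset": [-6.6,-21.8,0],"yaw": 0},{"offset": [-6.6,-21.8,0],"yaw": 0},{"offset": [-6.6,-21.8,0],"yaw": 0},{"offset": [-6.6,-21.8,0],"yaw": 0},{"offset": [-6.6,-21.8,0],"yaw": 0},{"offset": [-6.6,-21.8,0],"yaw": 0},{"offset": [-6.6,-21.8,0],"yaw": 0},{"offset": [-6.6,-21.8,0],"yaw": 0},{"offset": [-6.6,-21.8,0],"yaw": 0},{"offset": [-6.6,-21.8,0],"yaw": 0},{"offset": [-6.6,-21.8,0],"yaw": 0},{"offset": [-6.6,-21.8,0],"yaw": 0},{"offset": [-6.6,-21.8,0],"yaw": 0}]'

```text
time: 14.7
tool_pos: [0.5788, -0.2254, 0.2662]
tool_rot: [3.141, -0.003, 2.829]
contact_force: [0.2, -0.2, -1.9]
opening: 0.0503
grip_force: 19.9
```

Call:
send_rows --plan '[{"offset": [-3.3,-10.9,0],"yaw": 0},{"offset": [0,0,0],"yaw": 0.111},{"offset": [0,0,0],"yaw": 0.111},{"offset": [0,0,0],"yaw": 0.111},{"offset": [0,0,0],"yaw": 0.111},{"offset": [0,0,0],"yaw": 0.111},{"offset": [0,0,0],"yaw": 0.111},{"offset": [0,0,0],"yaw": 0.111},{"offset": [0,0,0],"yaw": 0.111},{"offset": [0,0,0],"yaw": 0.111},{"offset": [0,0,0],"yaw": 0.111},{"offset": [0,0,0],"yaw": 0},{"offset": [0,0,0],"yaw": 0}]'

```text
time: 16.0
tool_pos: [0.5794, -0.2352, 0.2672]
tool_rot: [-3.141, -0.001, 1.723]
contact_force: [0.4, -0.1, -3.0]
opening: 0.0497
grip_force: 19.9
```

Run:
```python
from h import *
from cell import *
import json
s=status.observe(); print(s["time"],np.round(s["tool_pos"],4),np.round(s["tool_rot"],3),s["opening"],s["contact_force"])
ci=camera_info("wrist"); im=read_camera("wrist"); sc=read_camera("scene")
json.dump({k:(v.tolist() if hasattr(v,"tolist") else v) for k,v in ci.items()},open("w4.json","w"))
a=cv2.resize(im,(440,330)); b=cv2.resize(sc[190:320,115:255],(355,330),interpolation=cv2.INTER_CUBIC)
cv2.imwrite("pics/w4b.png",np.hstack([a,b])[:,:,::-1])
```

```text
16.0 [ 0.5794 -0.2352  0.2672] [-3.141e+00 -1.000e-03  1.723e+00] 0.0497007540177476 [ 0.38966565 -0.06043697 -3.00464765]
```

View pics/w4b.png

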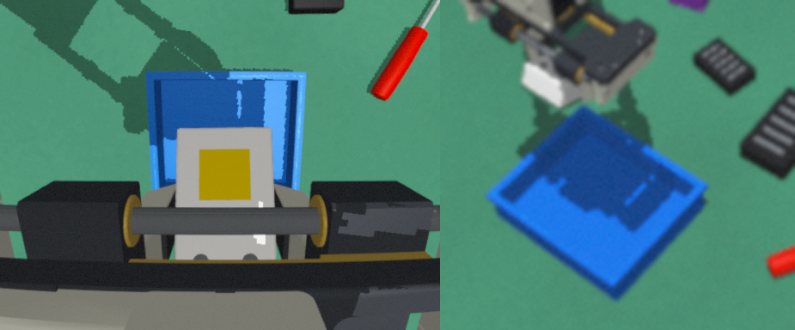

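Run:
```python
from h import *
import json
c=json.load(open("w4.json")); k=512/440
q=unproj(c,np.array([[147,73],[305,73],[149,170],[304,170]])*k,.045); print(q.round(4))
d=q[1]-q[0]; print(np.hypot(*d[:2]),np.degrees(np.arctan2(d[1],d[0])))
n=np.array([d[1],-d[0],0])/np.hypot(*d[:2])
for sg in(1,-1): print((q[0]+q[1])/2+sg*n*.079)
```

```text
[[ 0.4768 -0.1702  0.045 ]
 [ 0.6605 -0.1419  0.045 ]
 [ 0.4905 -0.2881  0.045 ]
 [ 0.6844 -0.2583  0.045 ]]
0.1858022774829251 8.760224506097911
[ 0.58067594 -0.23412357  0.045     ]
[ 0.55661258 -0.07796674  0.045     ]
```

Tray centre is (0.581,-0.234); the TCP is over it. The module is still tilted with its low end at image top. Lowering to just short of contact, then feeling for the floor.

Call:
send_rows --plan '[{"offset": [0,0,12],"yaw": 0},{"offset": [0,0,25],"yaw": 0},{"offset": [0,0,25],"yaw": 0},{"offset": [0,0,25],"yaw": 0},{"offset": [0,0,25],"yaw": 0},{"offset": [0,0,25],"yaw": 0},{"offset": [0,0,25],"yaw": 0},{"offset": [0,0,20],"yaw": 0},{"offset": [0,0,12],"yaw": 0},{"offset": [0,0,10],"yaw": 0},{"offset": [0,0,0],"yaw": 0}]'

```text
time: 17.2
tool_pos: [0.5792, -0.2351, 0.0625]
tool_rot: [-3.14, -0.001, 1.72]
contact_force: [-0.4, 0.3, -2.5]
opening: 0.05
grip_force: 19.9
```

Call:
send_rows --plan '[{"offset": [0,0,3],"yaw": 0},{"offset": [0,0,3],"yaw": 0},{"offset": [0,0,2],"yaw": 0},{"offset": [0,0,2],"yaw": 0},{"offset": [0,0,0],"yaw": 0}]'

```text
time: 17.7
tool_pos: [0.5797, -0.2353, 0.0537]
tool_rot: [-3.141, -0.0, 1.72]
contact_force: [-0.9, -0.1, -2.4]
opening: 0.0499
grip_force: 19.9
```

Call:
send_rows --plan '[{"offset": [0,0,2],"yaw": 0},{"offset": [0,0,2],"yaw": 0},{"offset": [0,0,2],"yaw": 0},{"offset": [0,0,0],"yaw": 0}]'

```text
time: 18.1
tool_pos: [0.5802, -0.2367, 0.049]
tool_rot: [3.14, 0.003, 1.72]
contact_force: [-1.6, -3.2, 5.0]
opening: 0.0498
grip_force: 20.0
```

Call:
send_rows --plan '[{"offset": [0,0,0],"yaw": 0},{"offset": [0,0,1.5],"yaw": 0},{"offset": [0,0,1.5],"yaw": 0},{"offset": [0,0,1.5],"yaw": 0},{"offset": [0,0,0],"yaw": 0}]' --squeeze 7

```text
time: 18.6
tool_pos: [0.5797, -0.2351, 0.0428]
tool_rot: [-3.141, -0.001, 1.72]
contact_force: [0.5, -1.4, -0.3]
opening: 0.0497
grip_force: 7.0
```

Call:
send_rows --plan '[{"offset": [0,0,1.5],"yaw": 0},{"offset": [0,0,1.5],"yaw": 0},{"offset": [0,0,1.5],"yaw": 0},{"offset": [0,0,1.5],"yaw": 0},{"offset": [0,0,0],"yaw": 0}]'

```text
time: 19.1
tool_pos: [0.5795, -0.2351, 0.0368]
tool_rot: [-3.141, -0.001, 1.72]
contact_force: [0.6, 0.9, -1.7]
opening: 0.0496
grip_force: 7.0
```

Run:
```python
from h import *
from cell import *
s=status.observe(); print(s["time"],np.round(s["tool_pos"],4),s["opening"],s["contact_force"])
im=read_camera("wrist"); sc=read_camera("scene")
a=cv2.resize(im,(440,330)); b=cv2.resize(sc[200:320,115:235],(330,330),interpolation=cv2.INTER_CUBIC)
cv2.imwrite("pics/w5b.png",np.hstack([a,b])[:,:,::-1])
```

```text
19.1 [ 0.5795 -0.2351  0.0368] 0.049584421197626974 [ 0.62804927  0.91542949 -1.68311358]
```

View pics/w5b.png

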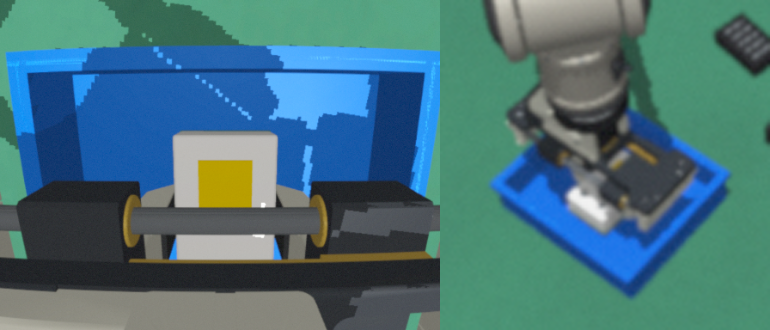

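Call:
send_rows --plan '[{"offset": [0,0,1.2],"yaw": 0},{"offset": [0,0,1.2],"yaw": 0},{"offset": [0,0,1.2],"yaw": 0},{"offset": [0,0,0],"yaw": 0},{"offset": [0,0,0],"yaw": 0}]'

```text
time: 19.7
tool_pos: [0.5797, -0.2355, 0.0338]
tool_rot: [3.142, 0.0, 1.72]
contact_force: [0.3, -1.4, 0.5]
opening: 0.05
grip_force: 7.0
```

Call:
send_rows --plan '[{"offset": [0,0,0.5],"yaw": 0},{"offset": [0,0,0.5],"yaw": 0},{"offset": [0,0,0],"yaw": 0}]' --squeeze 3

```text
time: 20.0
tool_pos: [0.5797, -0.2354, 0.0329]
tool_rot: [3.142, -0.0, 1.72]
contact_force: [-2.3, 0.4, 4.2]
opening: 0.0498
grip_force: 3.0
```

Call:
send_rows --plan '[{"offset": [0,0,0],"yaw": 0},{"offset": [0,0,0],"yaw": 0},{"offset": [0,0,0],"yaw": 0},{"offset": [0,0,0],"yaw": 0},{"offset": [0,0,0],"yaw": 0}]' --hand 0.2

```text
time: 20.5
tool_pos: [0.5798, -0.2353, 0.0326]
tool_rot: [3.142, -0.0, 1.72]
contact_force: [0.0, -0.0, 0.7]
opening: 0.0736
grip_force: 0.0
```

Call:
send_rows --plan '[{"offset": [0,0,-15],"yaw": 0},{"offset": [0,0,-30],"yaw": 0},{"offset": [0,0,-40],"yaw": 0},{"offset": [0,0,-40],"yaw": 0},{"offset": [-20,0,-40],"yaw": 0},{"offset": [-30,0,-40],"yaw": 0},{"offset": [-25,0,-30],"yaw": 0},{"offset": [0,0,0],"yaw": 0},{"offset": [0,0,0],"yaw": 0}]'

```text
time: 21.4
tool_pos: [0.5906, -0.3098, 0.2687]
tool_rot: [3.14, 0.001, 1.719]
contact_force: [1.1, 0.2, -0.7]
opening: 0.0735
grip_force: 0.0
```

Run:
```python
from h import *
from cell import *
import json
s=status.observe(); print(s["time"],np.round(s["tool_pos"],4),np.round(s["tool_rot"],3))
ci=camera_info("wrist"); im=read_camera("wrist")
json.dump({k:(v.tolist() if hasattr(v,"tolist") else v) for k,v in ci.items()},open("w6.json","w"))
for c in models.regions_of("wrist","module_center"): print(c["conf"],c["extent"],rect(ci,c["mask"],.033))
cv2.imwrite("pics/w6b.png",cv2.resize(im[:,:,::-1],(800,600),interpolation=cv2.INTER_CUBIC))
```

```text
21.4 [ 0.5906 -0.3098  0.2687] [3.140e+00 1.000e-03 1.719e+00]
0.62 [241.8, 44.2, 289.0, 130.2] ((579.7869262695312, -233.3625030517578), (51.54423522949219, 82.23150634765625), 7.741787910461426)
```

View pics/w6b.png

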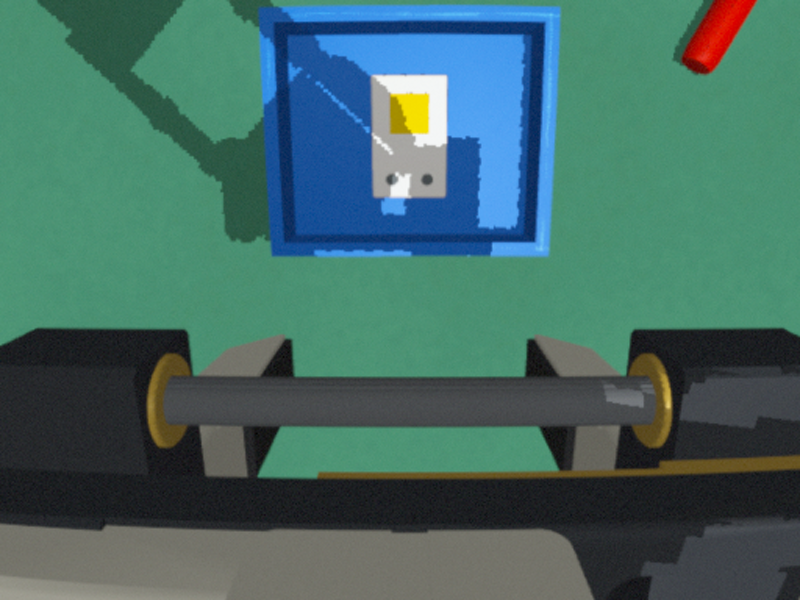

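The module lies flat in the tray with its corners at (372,75)–(447,197), and was measured at (0.580,-0.233). Now a near look at the small cover.

Call:
send_rows --plan '[{"offset": [20,3.1,0],"yaw": 0},{"offset": [31,5,0],"yaw": 0},{"offset": [31,5,0],"yaw": 0},{"offset": [31,5,0],"yaw": 0},{"offset": [31,5,0],"yaw": 0},{"offset": [31,5,0],"yaw": 0},{"offset": [31,5,0],"yaw": 0},{"offset": [31,5,0],"yaw": 0},{"offset": [31,5,0],"yaw": 0},{"offset": [31,5,0],"yaw": 0},{"offset": [12,2,0],"yaw": 0}]'

```text
time: 22.6
tool_pos: [0.5931, 0.009, 0.2666]
tool_rot: [-3.139, -0.002, 1.723]
contact_force: [-0.1, -0.6, -0.2]
opening: 0.0732
grip_force: 0.0
```

Call:
send_rows --plan '[{"offset": [0,0,0],"yaw": -0.142},{"offset": [0,0,0],"yaw": -0.142},{"offset": [0,0,0],"yaw": -0.142},{"offset": [0,0,0],"yaw": -0.142},{"offset": [0,0,0],"yaw": -0.142},{"offset": [0,0,0],"yaw": -0.142},{"offset": [0,0,0],"yaw": -0.142},{"offset": [0,0,0],"yaw": -0.142},{"offset": [0,0,0],"yaw": -0.142},{"offset": [0,0,0],"yaw": -0.142},{"offset": [0,0,0],"yaw": 0},{"offset": [0,0,0],"yaw": 0}]'

```text
time: 23.8
tool_pos: [0.5939, 0.0054, 0.2671]
tool_rot: [3.141, -0.001, 3.136]
contact_force: [0.7, 0.2, -0.3]
opening: 0.0737
grip_force: 0.0
```

Run:
```python
from h import *
from cell import *
import json
s=status.observe(); print(s["time"],np.round(s["tool_pos"],4),np.round(s["tool_rot"],3))
ci=camera_info("wrist"); im=read_camera("wrist")
json.dump({k:(v.tolist() if hasattr(v,"tolist") else v) for k,v in ci.items()},open("w7.json","w"))
for c in models.regions_of("wrist","cover_center"): print(c["conf"],c["extent"],rect(ci,c["mask"],.02))
cv2.imwrite("pics/w7b.png",cv2.resize(im[:,:,::-1],(800,600),interpolation=cv2.INTER_CUBIC))
```

```text
23.8 [0.5939 0.0054 0.2671] [ 3.141e+00 -1.000e-03  3.136e+00]
0.78 [196.1, 171.2, 294.7, 238.0] ((655.3595581054688, -15.147651672363281), (70.41698455810547, 105.93064880371094), 10.562494277954102)
0.56 [239.9, 66.1, 280.8, 133.2] ((529.3121337890625, 4.29286003112793), (44.102718353271484, 70.86514282226562), 87.62836456298828)
```

View pics/w7b.png

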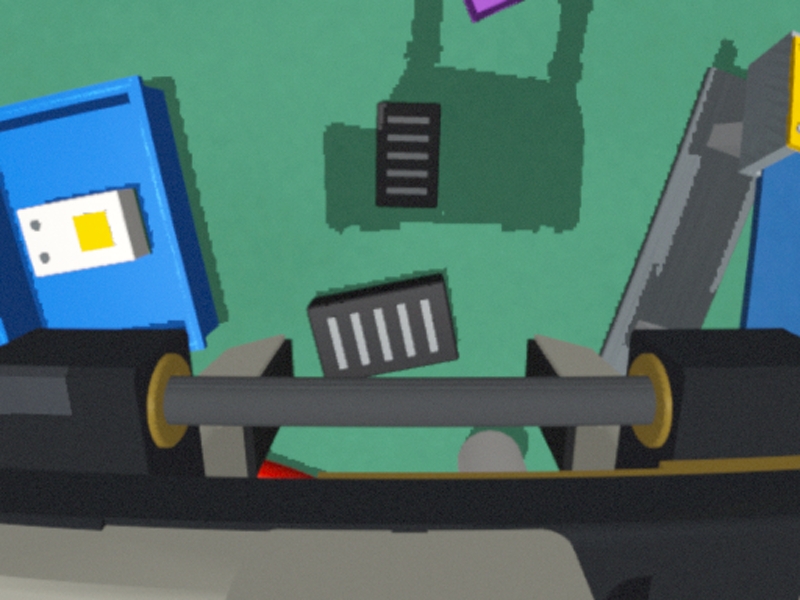

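Two black covers: large at (383,325) and small at (408,155), which measures 44×71 mm and is therefore the one meant. Grasping it at (0.530, 0.004).

Call:
send_rows --plan '[{"offset": [22,-0.5,0],"yaw": 0.016},{"offset": [22,-0.4,10],"yaw": 0},{"offset": [20,0,25],"yaw": 0},{"offset": [0,0,30],"yaw": 0},{"offset": [0,0,30],"yaw": 0},{"offset": [0,0,30],"yaw": 0},{"offset": [0,0,30],"yaw": 0},{"offset": [0,0,30],"yaw": 0},{"offset": [0,0,25],"yaw": 0},{"offset": [0,0,15],"yaw": 0},{"offset": [0,0,10],"yaw": 0},{"offset": [0,0,4],"yaw": 0},{"offset": [0,0,0],"yaw": 0}]'

```text
time: 25.2
tool_pos: [0.5304, 0.0053, 0.0287]
tool_rot: [3.141, -0.0, 3.123]
contact_force: [0.8, 0.5, 0.3]
opening: 0.0733
grip_force: 0.0
```

Call:
send_rows --plan '[{"offset": [0,0,0],"yaw": 0},{"offset": [0,0,0],"yaw": 0},{"offset": [0,0,0],"yaw": 0},{"offset": [0,0,0],"yaw": 0},{"offset": [0,0,0],"yaw": 0}]' --hand 1 --squeeze 8

```text
time: 25.7
tool_pos: [0.5305, 0.0053, 0.0291]
tool_rot: [-3.142, 0.001, 3.124]
contact_force: [-0.2, 0.1, 2.1]
opening: 0.0439
grip_force: 8.0
```

Call:
send_rows --plan '[{"offset": [0,0,-15],"yaw": 0},{"offset": [0,0,-30],"yaw": 0},{"offset": [0,0,-35],"yaw": 0},{"offset": [0,0,-35],"yaw": 0},{"offset": [0,0,-20],"yaw": 0},{"offset": [-3,-13,0],"yaw": 0},{"offset": [-5.6,-25,0],"yaw": 0},{"offset": [-5.6,-25,0],"yaw": 0},{"offset": [-5.6,-25,0],"yaw": 0},{"offset": [-5.6,-25,0],"yaw": 0},{"offset": [-5.6,-25,0],"yaw": 0},{"offset": [-5.6,-25,0],"yaw": 0},{"offset": [-5.6,-25,0],"yaw": 0},{"offset": [-5.6,-25,0],"yaw": 0},{"offset": [-5.6,-25,0],"yaw": 0},{"offset": [-5.9,0,0],"yaw": 0},{"offset": [0,0,0],"yaw": 0}]'

```text
time: 27.4
tool_pos: [0.585, -0.2344, 0.1618]
tool_rot: [3.14, -0.002, 3.122]
contact_force: [0.8, -0.1, -0.1]
opening: 0.0438
grip_force: 8.0
```

Call:
send_rows --plan '[{"offset": [0,0,0],"yaw": 0.1418},{"offset": [0,0,0],"yaw": 0.1418},{"offset": [0,0,0],"yaw": 0.1418},{"offset": [0,0,0],"yaw": 0.1418},{"offset": [0,0,0],"yaw": 0.1418},{"offset": [0,0,0],"yaw": 0.1418},{"offset": [0,0,0],"yaw": 0.1418},{"offset": [0,0,0],"yaw": 0.1418},{"offset": [0,0,0],"yaw": 0.1418},{"offset": [0,0,0],"yaw": 0.1418},{"offset": [0,0,0],"yaw": 0},{"offset": [0,0,0],"yaw": 0}]'

```text
time: 28.6
tool_pos: [0.5851, -0.233, 0.1632]
tool_rot: [-3.141, -0.001, 1.71]
contact_force: [0.6, 0.2, -0.5]
opening: 0.044
grip_force: 8.0
```

Call:
send_rows --plan '[{"offset": [0,-5,10],"yaw": 0},{"offset": [0,0,20],"yaw": 0},{"offset": [0,0,25],"yaw": 0},{"offset": [0,0,20],"yaw": 0},{"offset": [0,0,12],"yaw": 0},{"offset": [0,0,8],"yaw": 0},{"offset": [0,0,2],"yaw": 0},{"offset": [0,0,2],"yaw": 0},{"offset": [0,0,0],"yaw": 0}]'

```text
time: 29.5
tool_pos: [0.5807, -0.2346, 0.0653]
tool_rot: [3.141, 0.001, 1.706]
contact_force: [-0.3, 0.8, -0.9]
opening: 0.0441
grip_force: 8.0
```

Call:
send_rows --plan '[{"offset": [0,0,1],"yaw": 0},{"offset": [0,0,1],"yaw": 0},{"offset": [0,0,0],"yaw": 0}]'

```text
time: 29.8
tool_pos: [0.5804, -0.2344, 0.0629]
tool_rot: [3.141, 0.0, 1.706]
contact_force: [0.3, 0.2, -0.2]
opening: 0.0442
grip_force: 8.0
```

Call:
send_rows --plan '[{"offset": [0,0,0.7],"yaw": 0},{"offset": [0,0,0.7],"yaw": 0},{"offset": [0,0,0.7],"yaw": 0},{"offset": [0,0,0],"yaw": 0}]'

```text
time: 30.2
tool_pos: [0.5805, -0.2344, 0.0619]
tool_rot: [3.141, 0.0, 1.706]
contact_force: [-3.7, 0.9, 8.3]
opening: 0.0441
grip_force: 8.0
```

Contact felt, with the cover on the module. Ease off, release and retreat.

Call:
send_rows --plan '[{"offset": [0,0,-1],"yaw": 0},{"offset": [0,0,0],"yaw": 0}]' --squeeze 3

```text
time: 30.4
tool_pos: [0.5805, -0.2344, 0.0619]
tool_rot: [3.141, 0.0, 1.706]
contact_force: [-1.0, 0.1, 4.2]
opening: 0.0438
grip_force: 3.0
```

Call:
send_rows --plan '[{"offset": [0,0,0],"yaw": 0},{"offset": [0,0,0],"yaw": 0},{"offset": [0,0,0],"yaw": 0},{"offset": [0,0,0],"yaw": 0},{"offset": [0,0,0],"yaw": 0},{"offset": [0,0,-10],"yaw": 0},{"offset": [0,0,-25],"yaw": 0},{"offset": [0,0,-40],"yaw": 0},{"offset": [0,0,-40],"yaw": 0},{"offset": [-20,0,-40],"yaw": 0},{"offset": [-30,0,-40],"yaw": 0},{"offset": [-25,0,-10],"yaw": 0},{"offset": [0,0,0],"yaw": 0},{"offset": [0,0,0],"yaw": 0}]' --hand 0.2

```text
time: 31.8
tool_pos: [0.5901, -0.3086, 0.2665]
tool_rot: [-3.141, -0.001, 1.705]
contact_force: [-0.4, 1.0, -0.9]
opening: 0.0734
grip_force: 0.0
```

Run:
```python
from h import *
from cell import *
s=status.observe(); print(s["time"],np.round(s["tool_pos"],4),s["contact_force"])
ci=camera_info("wrist"); im=read_camera("wrist")
for c in models.regions_of("wrist","cover_center"): print("cover",c["conf"],c["extent"],rect(ci,c["mask"],.053))
for c in models.regions_of("wrist","module_center"): print("mod",c["conf"],c["extent"],rect(ci,c["mask"],.033))
cv2.imwrite("pics/w8b.png",cv2.resize(im[:,:,::-1],(800,600),interpolation=cv2.INTER_CUBIC))
```

```text
31.8 [ 0.5901 -0.3086  0.2665] [-0.44793174  0.97816127 -0.92094161]
cover 0.66 [243.6, 49.8, 285.5, 123.6] ((580.6799926757812, -231.89816284179688), (44.17922592163086, 71.2565689086914), 7.025956153869629)
```

View pics/w8b.png

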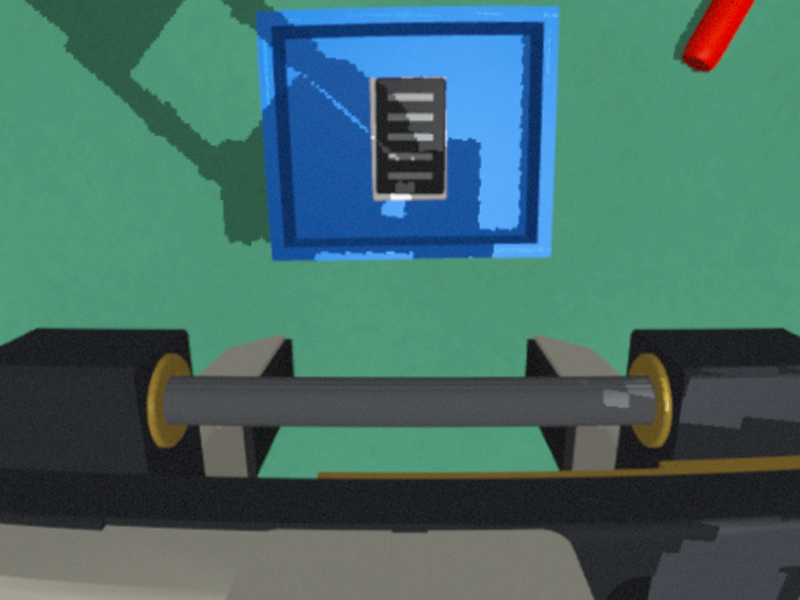

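The cover lies flat, centred and aligned on the module, at (375–445, 77–197) in the picture, and the arm is clear. Handing in.

```bash
python3 -c "
from cell import ticket; print(ticket.hand_in())"
```

```text
the job is handed in; nothing more can be done
None
```

The job is handed in, though no verdict came back: the module lies flat in the blue tray with the small cover centred and lined up on it (about 2 mm and 1° off in the last picture), at 32 s of the 69 s allowed.

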